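# Slide the paint case home down its parking lane

### The arm

A 6-joint arm with a two-finger parallel gripper is mounted at the origin on the work surface. World frame = base frame: x ahead of the robot, y to its left, z up, the work surface at z = 0. Lengths are in m, angles in degrees, forces in N, time in s.
With the tool pointing down it reaches from about 0.3 to 0.75 m from the base axis. Payload 8.5 kg.
Tool frame: the origin (TCP) lies on the centre line of the jaws, within the pads' length; the fingertips stand tips_ahead ahead of it and the grasp point (between the pads) lies 3 mm ahead of it (tips_ahead is the distance from the TCP to the fingertips, in m); z points along the fingers, y is the line along which they close (so a half turn about z gives the same grasp; the last joint's range is limited). The gripper opens to 85 mm and grips with 20 to 120 N. Pads are 22 mm wide; open, the fingers measure 114 mm over their backs; the gripper's body (76 mm by 85 mm) begins 54 mm behind the grasp point. The pads swing forward as they close: fully open they stand 13 mm farther back than shut.
Start: joints at [60.373, 21.807, 74.336, -0, 83.858, -12.336], TCP at [0.163, 0.525, 0.253] pointing down, gripper open.
Joint ranges: [-178.18, 178.18], [-50.72, 133.34], [12.68, 142.11], [-81.47, 261.47], [9.98, 163.14], [-165.26, 165.26]. Speed limits (degrees/s): [136.94, 136.94, 180, 180, 180, 180].

### API

Orientations are given as a 3x3 rotation matrix whose columns are the frame's x, y, z axes.
In Python, from rig import observe, get_image, close_job, tips_ahead gives the robot as it stands.
- The arm moves only by the shell command python3 -m creep [FORCE], which reads ROWS from standard input. ROWS is a JSON list of rows, 1 to 10 of them, each an object with the fields tx, ty, tz (the shift in m), turn (a turn about the tool's z in degrees), aperture (the finger opening in m); a field left out counts as zero (the opening has to be given); each row shifts and turns the commanded pose from where the row before left it, along the tool's axes as they then stand; what a row does not reach is not made up. A row lasts 1/10 s, in which the tool goes at most 0.05 m and 8.59 degrees, less where a joint would pass 70% of its speed; a pose out of reach is approached as far as the arm can. The fingers move at their own pace and stop on an object; FORCE is the grip in N (left out, the last holds). Time passes only in rows, so rows that do not move let the fingers close. It prints the time, the measured TCP pose, the force, the opening and the grip force at its end. Input that does not fit is refused with a message, and nothing moves.
- observe(): the state, without advancing time (a new reading comes with each control period).
- get_image(name): name is "scene" or "top" or "wrist"; returns a dict with "pixels" (400x640x3 uint8, red, green, blue), "depth" (400x640 float32, m along the optical axis (not along the pixel's ray), 0 where there is no reading), "K" (3x3 intrinsics, pixels), "extrinsics" (4x4, takes a point from world to camera coordinates). Camera axes: x right, y down, z forward; pixel columns grow to the right and rows downward; lengths in m; the calibration is good to about 2 mm. The wrist camera is an equidistant fisheye: a pixel r from the principal point sees the ray r / f radians off the axis. A picture is of the moment at which its call begins.
- close_job(): hands the job in; it is judged then, once.
The state is a dict: "time_s": time; "q": joint angles; "qvel": joint speeds; "joint_efforts": joint torques, N m; "position": TCP position; "tool_rot": TCP orientation; "ft_force": force on the tool from outside, world axes, zero at the start; "wrist_torque": the same for the moment, N m; "grip_width": finger opening in m; "gripper_force": force on a finger pad.
Only numpy, scipy, OpenCV 4.12 (cv2) and the standard library are available. Lean on these libraries where they do the work, as an engineer would, in place of code of your own. Each camera call takes 0.05 s, during which the arm holds its last target. There are 200 camera calls.

### The job

Push the small wooden case, which stands askew on the landing, down the lane between the two guide rails until it sits fully home and square against the end stop, without the case or the robot ever touching either rail. Only push it with the outside of the fingers, from its sides and back: do not lift or tip it and do not touch its handle. Leave the jars, bottle and other things around it where they are, and finish with the robot clear of the case.

Things in the scene. Friction and masses are not known exactly. Their poses are not given: they have to be found in the camera images.
- lane: Fixed plywood board 400 (x) x 260 (y) x 10 mm; origin centred under it on the bench, z up. +x is the pushing direction. x -200 to 0 mm: open landing. x 0 to 178 mm: lane between two dark wooden rails, 116 mm wide, centred on y = 0, closed by a dark end stop (144 wide, 30 mm high over the board) with its face at x = 178 mm. Place and yaw vary.
- rail_left: Left guide rail (looking along the lane's +x), a fixed dark wooden batten 178 long x 14 wide x 18 mm high on the board; origin at the centre of its underside, at lane x = 89, y = +65 mm, z = 10 mm. Its top is 28 mm above the bench.
- rail_right: Right guide rail, the same batten at lane x = 89, y = -65 mm.
- lane_mouth (a point): Point on the board's top surface, mid-way between the two rails at their open ends (lane x = 0, y = 0).
- lane_end (a point): Point on the board's top surface at the middle of the end stop's face (lane x = 178 mm, y = 0).
- case: Loose closed wooden case with steel corners: 120 (its x) x 96 (y) x 54 mm high without handle; origin centred under it, z up. 0.3 to 0.6 kg, takes 2 to 7 N to slide and stops when no longer pushed. Starts on the landing, its +x roughly along the lane, aside of the lane's line by up to 35 mm and up to 0.22 rad askew. The 96 mm wide face at -x is its back.
- case_handle: Black carrying handle fixed on top of the case, along the case's x: 72 long, 8 mm thick, top 18 mm above the case's top; origin at the centre of the case's top. Not to be touched.
- jar_a: Bystander: small glass jar, 42 mm diameter, 60 mm high, standing on the board outside the left rail; origin at its underside.
- bottle_b: Bystander: white bottle, 40 mm diameter, 85 mm high, standing on the board outside the right rail; origin at its underside.
- jar_c: Bystander: amber jar, 60 mm diameter, 75 mm high, on the bench beyond the end stop; origin at its underside.
- can_d: Bystander: can, 70 mm diameter, 90 mm high, on the bench to the left; origin at its underside.
- mug_e: Bystander: white mug, 76 mm diameter, 90 mm high, on the bench to the right; origin at its underside.
- spatula_f: Bystander: spatula lying on the bench to the right; origin at its middle.
- offcut_g: Bystander: wooden offcut 120 x 45 x 30 mm lying on the bench to the left; origin at the centre of its underside.
Mind the look-alikes: they are no part of the job. What is shaped like the case but red or turquoise is not meant.

How it is judged:
By the outcome, as a careful person would: the job done as asked, in the order asked, and still so for the second after the job is handed in, with the robot touching nothing.
It also fails if it takes over 72 s, if anything falls off the work surface, if the arm or the gripper's body presses on something with over 40 N, if the wrist force passes 120 N, or if a joint passes its speed limit or range.

## Working session

There is one attempt and no reset: what is moved stays moved. The work goes in short steps, Python scripts to look and compute and a shell command to move; the robot and the scene stay as the last step left them, time stands still between calls to the robot, and variables do not carry over. Pictures are saved under pics/ and viewed, at most 10 in all, crops included, and the job is handed in when it is done.

```bash
mkdir -p pics; ls
python3 - <<'E'
from rig import *
import cv2,numpy as np
o=observe();print(o['time_s'],o['position'],o['tool_rot'],o['grip_width'],tips_ahead)
for n in['scene','top']:
    im=get_image(n);np.savez(f'pics/{n}.npz',**im);cv2.imwrite(f'pics/{n}.png',im['pixels'][...,::-1]);print(im['K'],im['extrinsics'],(im['depth']>0).mean())
E
```

```text
pics
0.0 [0.16335684 0.52491727 0.25272534] [[-9.54804406e-01  2.97234060e-01 -6.78606387e-04]
 [ 2.97234704e-01  9.54803639e-01 -1.24150168e-03]
 [ 2.78919261e-04 -1.38709665e-03 -9.99998999e-01]] 0.08534798319845174 0.022
[[500.24403237   0.         321.17231945]
 [  0.         500.24403237 196.19964625]
 [  0.           0.           1.        ]] [[-0.57226967  0.81990995  0.01597206  0.26515894]
 [ 0.65856737  0.47108945 -0.58682514 -0.25715363]
 [-0.48866804 -0.32530355 -0.80955614  1.78741416]
 [ 0.          0.          0.          1.        ]] 0.99612890625
[[398.75696509   0.         319.68064136]
 [  0.         398.75696509 196.8300398 ]
 [  0.           0.           1.        ]] [[-2.24925390e-02 -9.99732307e-01 -5.42221274e-03 -9.52439975e-04]
 [-9.85028544e-01  2.30882947e-02 -1.70838224e-01  4.32142514e-01]
 [ 1.70917681e-01  1.49844892e-03 -9.85284173e-01  1.30932812e+00]
 [ 0.00000000e+00  0.00000000e+00  0.00000000e+00  1.00000000e+00]] 0.996
```

View pics/top.png

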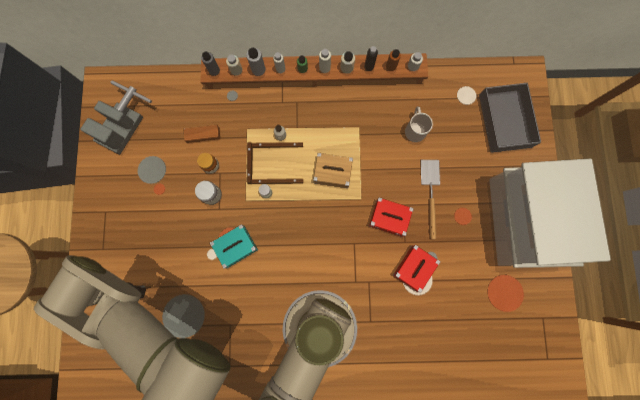

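View pics/scene.png

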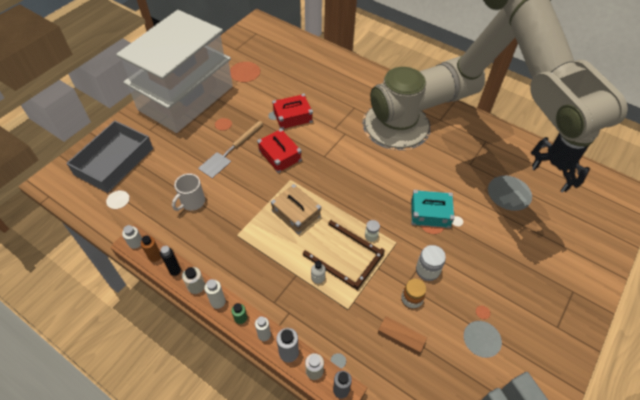

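Top view: the board spans (247,128)–(361,199). The wooden case is at (333,170), with the rails left of it and the end stop at x≈250. The look-alikes are red at (391,216) and (417,268) and turquoise at (233,246). The wooden one on the board is the one meant. I'll check it in an enlarged crop.

```bash
cat > h.py <<'E'
import numpy as np,cv2
def cloud(im):
    v,u=np.mgrid[0:400,0:640];K=im['K'];d=im['depth']
    p=np.stack([(u-K[0,2])/K[0,0]*d,(v-K[1,2])/K[1,1]*d,d],-1)
    E=im['extrinsics'];return (p-E[:3,3])@E[:3,:3]
def ray(im,u,v,z):
    K=im['K'];E=im['extrinsics'];r=np.array([(u-K[0,2])/K[0,0],(v-K[1,2])/K[1,1],1])@E[:3,:3]
    c=-E[:3,3]@E[:3,:3];return c+r*(z-c[2])/r[2]
def proj(im,p):
    E=im['extrinsics'];q=E[:3,:3]@p+E[:3,3];q=im['K']@q;return q[:2]/q[2]
E
python3 - <<'E'
from h import *
t=np.load('pics/top.npz');s=np.load('pics/scene.npz')
cv2.imwrite('pics/tc.png',cv2.resize(t['pixels'][120:208,238:370,::-1],None,fx=6,fy=6,interpolation=cv2.INTER_CUBIC))
cv2.imwrite('pics/sc.png',cv2.resize(s['pixels'][175:307,230:405,::-1],None,fx=4.5,fy=4.5,interpolation=cv2.INTER_CUBIC))
for n,im in(('t',t),('s',s)):
    P=cloud(im)
    for u,v in ([(304,164),(325,163),(275,145),(200,250),(333,190)] if n=='t' else [(290,205),(330,255),(350,275)]): print(n,u,v,P[v,u].round(4))
    # board mask by height near
    R=P.reshape(-1,3);C=R[(abs(R[:,2]-.01)<.003)&(R[:,0]>.2)&(R[:,0]<.7)&(abs(R[:,1])<.4)]
    T=R[(abs(R[:,2]-.064)<.004)&(R[:,0]>.2)&(R[:,0]<.7)&(abs(R[:,1])<.4)]
    T=T[(abs(T-np.median(T,0))<.1).all(1)]
    print(n,len(T),np.median(T,0),cv2.minAreaRect(T[:,:2].astype('f4')*1000))
E
```

```text
t 304 164 [0.5545 0.0414 0.01  ]
t 325 163 [ 0.5417 -0.0313  0.0659]
t 275 145 [0.6205 0.1406 0.0274]
t 200 250 [ 0.2647  0.4004 -0.0016]
t 333 190 [ 0.4589 -0.0573  0.0134]
t 834 [ 0.51935278 -0.05650863  0.06391035] ((522.795166015625, -56.541221618652344), (119.85328674316406, 98.14559173583984), 79.88199615478516)
s 290 205 [ 0.5363 -0.0637  0.0678]
s 330 255 [0.5791 0.112  0.009 ]
s 350 275 [0.5986 0.1945 0.007 ]
s 851 [ 0.52622662 -0.05161138  0.06442586] ((521.8471069335938, -54.45941925048828), (123.67837524414062, 98.73754119873047), 79.12029266357422)
```

View pics/tc.png

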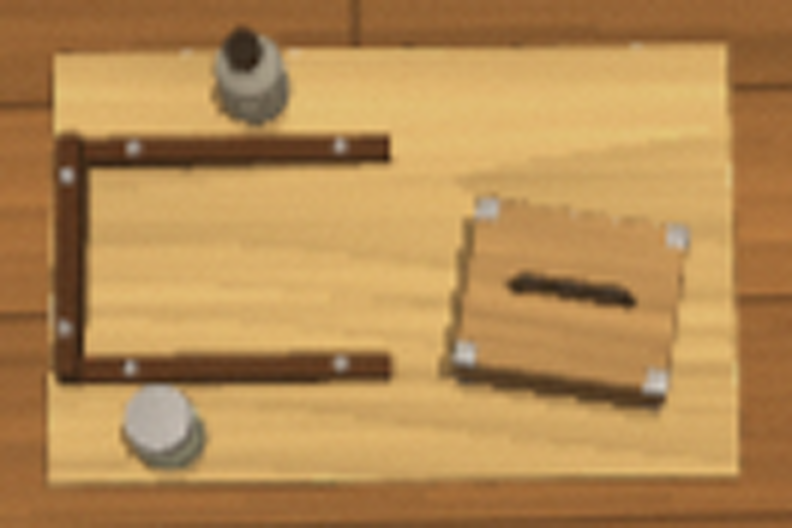

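View pics/sc.png

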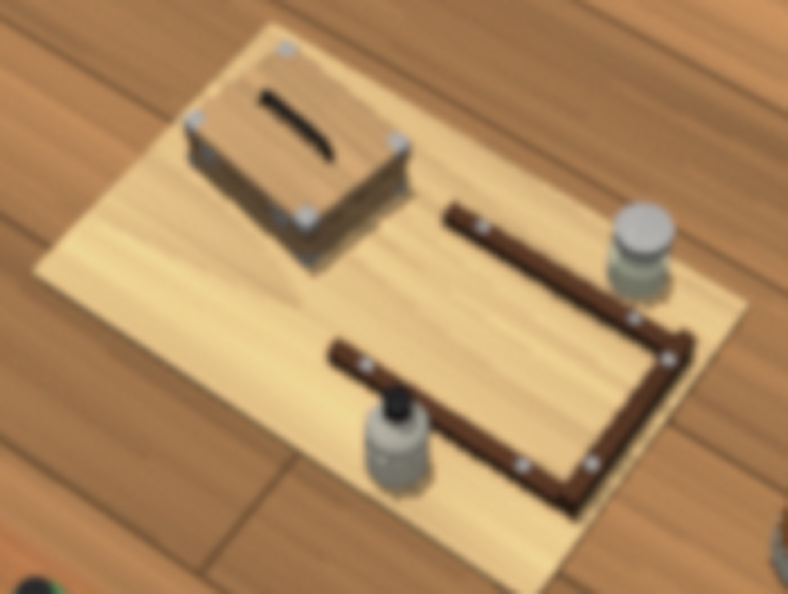

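The crops confirm the wooden case with its black handle and steel corners; in the top crop its corners are (487,208), (677,237), (655,381) and (464,353). Next I fit the lane pose from both views.

```bash
cat > fit.py <<'E'
from h import *
from scipy.optimize import least_squares
t=np.load('pics/top.npz');s=np.load('pics/scene.npz')
L=[(55,55,200,-130,10),(725,43,-200,-130,10),(740,473,-200,130,10),(48,484,200,130,10),(389,136,0,-72,28),(389,354,0,58,28)]
S=[(272,22,-200,130,10),(35,270,-200,-130,10),(748,303,200,130,10),(530,594,200,-130,10)]
def px(U,f,o): return (U+.5)/f-.5+o
W=[];Q=[];I=[]
for U,V,x,y,z in L: W.append(ray(t,px(U,6,238),px(V,6,120),z/1e3)[:2]);Q.append((x/1e3,y/1e3));I.append(0)
for U,V,x,y,z in S: W.append(ray(s,px(U,4.5,230),px(V,4.5,175),z/1e3)[:2]);Q.append((x/1e3,y/1e3));I.append(1)
W=np.array(W);Q=np.array(Q);I=np.array(I)
def f(p,m,r=0):
    c,s_=np.cos(p[2]),np.sin(p[2]);return ((Q@np.array([[c,s_],[-s_,c]])+p[:2]-W)[m]).ravel()
for m in(I==0,I==1,I>=0):
    r=least_squares(f,[.55,.03,1.57],args=(m,));print('lane',r.x.round(4),np.degrees(r.x[2]).round(2));print((r.fun.reshape(-1,2)*1e3).round(1).tolist())
p=r.x
for n,im in(('t',t),('s',s)):
    P=cloud(im).reshape(-1,3);d=P[:,:2]-p[:2];c,q=np.cos(p[2]),np.sin(p[2]);l=np.c_[d[:,0]*c+d[:,1]*q,-d[:,0]*q+d[:,1]*c]*1e3
    z=P[:,2]
    m=(abs(l[:,0]-80)<60)&(z>.024)&(z<.032)
    for sg in(1,-1):
        y=l[m&(abs(l[:,1]-65*sg)<14),1];print(n,sg,len(y),np.percentile(y,[3,50,97]).round(1))
    k=(z>.06)&(z<.067)&(abs(l[:,0]+100)<110)&(abs(l[:,1])<100)
    print(n,cv2.minAreaRect(l[k].astype('f4')))
E
python3 fit.py
```

```text
lane [0.5576 0.0454 1.5641] 89.62
[[0.6, 1.7], [0.1, -1.3], [-1.6, -1.1], [-1.8, 1.7], [1.6, 0.0], [1.1, -1.1]]
lane [0.5553 0.0465 1.5605] 89.41
[[-1.4, -2.0], [0.5, -2.4], [-2.0, 0.7], [2.9, 3.6]]
lane [0.5567 0.0459 1.5623] 89.51
[[0.0, 1.9], [-1.1, -1.1], [-2.9, -0.4], [-2.4, 2.4], [0.7, 0.3], [0.2, -0.5], [0.3, -2.9], [2.2, -2.8], [-1.0, -0.2], [3.9, 3.3]]
t 1 122 [57.7 62.9 69.4]
t -1 121 [-74.3 -66.7 -59.4]
t ((-102.69639587402344, 32.82530975341797), (98.14400482177734, 119.64080810546875), 80.16815185546875)
s 1 150 [56.6 63.2 71.4]
s -1 152 [-73.  -65.8 -59. ]
s ((-100.62118530273438, 33.97598648071289), (98.737548828125, 123.67838287353516), 79.60722351074219)
```

```bash
echo '[{"tx":-0.0315, "ty":-0.0326, "aperture":0.05}, {"tx":-0.0315, "ty":-0.0326, "aperture":0.05}, {"tx":-0.0315, "ty":-0.0326, "aperture":0.05}, {"tx":-0.0315, "ty":-0.0326, "aperture":0.05}, {"tx":-0.0315, "ty":-0.0326, "aperture":0.05}, {"tx":-0.0315, "ty":-0.0326, "aperture":0.05}, {"tx":-0.0315, "ty":-0.0326, "aperture":0.05}]' | python3 -m creep
echo '[{"tx":-0.0315, "ty":-0.0326, "aperture":0.05}, {"tx":-0.0315, "ty":-0.0326, "aperture":0.05}, {"tx":-0.0315, "ty":-0.0326, "aperture":0.05}, {"tx":-0.0315, "ty":-0.0326, "aperture":0.05}, {"tx":-0.0315, "ty":-0.0326, "aperture":0.05}, {"tx":-0.0315, "ty":-0.0326, "aperture":0.05}, {"tx":-0.0315, "ty":-0.0326, "aperture":0.05}, {"turn":-7.2, "aperture":0.05}, {"aperture":0.05}, {"aperture":0.05}]' | python3 -m creep
python3 - <<'E'
from rig import *
import cv2,numpy as np,rig
o=observe();print(o['position'],np.degrees(np.arctan2(*o['tool_rot'][[1,0],1])) if hasattr(o['tool_rot'],'shape') else o['tool_rot'],o['q'],rig.tips_ahead)
im=get_image('wrist');np.savez('pics/w1.npz',**im);cv2.imwrite('pics/w1.png',im['pixels'][...,::-1]);print(im['K'],im['extrinsics'])
E
```

```text
time_s: 0.8
position: [0.3064, 0.24, 0.2533]
tool_rot: [[-0.955, 0.297, -0.0], [0.297, 0.955, -0.0], [0.0, -0.0, -1.0]]
ft_force: [1.1, 0.7, -0.3]
grip_width: 0.0502
gripper_force: 0.0
time_s: 1.8
position: [0.4485, -0.0413, 0.2531]
tool_rot: [[-0.984, 0.178, -0.001], [0.178, 0.984, 0.0], [0.001, 0.0, -1.0]]
ft_force: [-0.7, 0.1, -0.0]
grip_width: 0.0501
gripper_force: 0.0
[ 0.44852312 -0.04130857  0.25314914] 79.75693012305995 [-2.03863718e+01  1.18017340e+01  8.90490627e+01  5.30568373e-03
  7.91903452e+01 -1.00144303e+02] 0.022
[[309.70691629   0.         318.68626475]
 [  0.         309.70691629 193.92236593]
 [  0.           0.           1.        ]] [[ 1.79164692e-01  9.83818858e-01  6.84186069e-04 -3.93686541e-02]
 [ 9.49544136e-01 -1.73104754e-01  2.61535232e-01 -4.67351278e-01]
 [ 2.57421729e-01 -4.62082143e-02 -9.65193688e-01  2.61303666e-01]
 [ 0.00000000e+00  0.00000000e+00  0.00000000e+00  1.00000000e+00]]
```

View pics/w1.png

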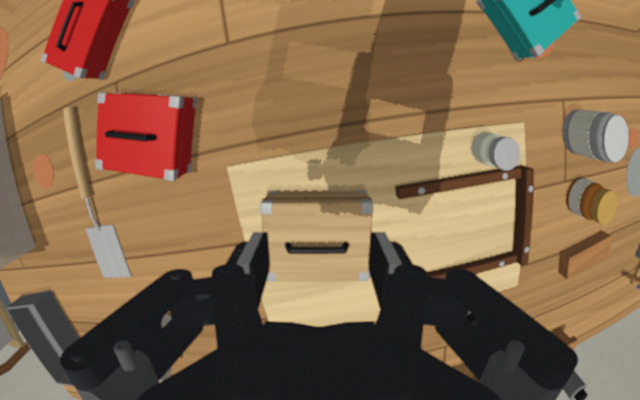

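Wrist view: the case top runs (265,200)–(370,280), seen beyond and between the fingers; the left rail is at (400,190)–(515,170) and the end stop at (523,215). I'll refine case and lane poses with its depth.

```bash
cat >> h.py <<'E'
def wcloud(im):
    v,u=np.mgrid[0:400,0:640].astype(float);K=im['K'];d=im['depth'];a=(u-K[0,2])/K[0,0];b=(v-K[1,2])/K[1,1]
    th=np.hypot(a,b)+1e-9;k=np.tan(np.minimum(th,1.5))/th
    p=np.stack([a*k*d,b*k*d,d],-1);E=im['extrinsics'];return (p-E[:3,3])@E[:3,:3]
LANE=np.array([.5582,.0455,np.radians(89.55)])
def lane(P):
    d=P[...,:2]-LANE[:2];c,q=np.cos(LANE[2]),np.sin(LANE[2]);return np.stack([d[...,0]*c+d[...,1]*q,-d[...,0]*q+d[...,1]*c],-1)*1e3
def report(im,wrist=False):
    P=(wcloud if wrist else cloud)(im).reshape(-1,3);l=lane(P);z=P[:,2]
    m=(l[:,0]>10)&(l[:,0]<150)&(z>.024)&(z<.032)
    for sg in(1,-1):
        k=m&(abs(l[:,1]-65*sg)<12)
        if k.sum()>20:
            x,y=l[k].T;f=np.polyfit(x,y,1);print('rail',sg,k.sum(),np.percentile(y,[3,50,97]).round(1),'tilt',np.degrees(f[0]).round(2))
    k=(abs(l[:,0]-185)<14)&(abs(l[:,1])<60)&(z>.036)&(z<.046)
    if k.sum()>20: print('stop',np.percentile(l[k,0],[3,50,97]).round(1))
    rgb=im['pixels'].reshape(-1,3).astype(int)
    k=(z>.060)&(z<.068)&(l[:,0]>-210)&(l[:,0]<180)&(abs(l[:,1])<105)
    k&=(rgb.sum(1)>200)
    M=k.reshape(400,640).astype('u1');n,L,st,_=cv2.connectedComponentsWithStats(M)
    k=(L==1+np.argmax(st[1:,4])).ravel()
    (c,s,a)=cv2.minAreaRect(l[k].astype('f4'));print('case',np.round(c,1),np.round(s,1),round(a,2),'z',np.median(z[k]).round(4),k.sum())
E
python3 - <<'E'
from h import *
report(np.load('pics/w1.npz'),True);report(np.load('pics/top.npz'));report(np.load('pics/scene.npz'))
E
echo '[{"tz":0.038, "aperture":0.05}, {"tz":0.038, "aperture":0.05}, {"tz":0.038, "aperture":0.05}, {"tz":0.038, "aperture":0.05}, {"tz":0.038, "aperture":0.05}, {"aperture":0.05}]' | python3 -m creep
```

```text
rail 1 1156 [58.5 66.  72.3] tilt -0.32
rail -1 388 [-70.3 -61.  -57.4] tilt -2.87
stop [176.7 181.8 190. ]
case [-103.1   35.2] [ 98.  120.1] 80.98 z 0.0646 7667
rail 1 142 [59.  64.5 71. ] tilt -0.58
rail -1 143 [-72.7 -65.3 -58. ] tilt 0.01
stop [178.9 184.1 190.5]
case [-102.3   34.6] [ 98.1 119.9] 80.33 z 0.0639 823
rail 1 172 [58.  64.8 72.9] tilt -1.06
rail -1 180 [-71.6 -64.2 -57.5] tilt -0.47
stop [181.2 188.2 194.7]
case [-100.2   35.6] [ 98.7 123.7] 79.57 z 0.0644 846
time_s: 2.45
position: [0.4468, -0.0403, 0.0605]
tool_rot: [[-0.984, 0.176, -0.007], [0.176, 0.984, 0.003], [0.008, 0.001, -1.0]]
ft_force: [-0.1, -0.2, 0.1]
grip_width: 0.0501
gripper_force: 0.0
```

```bash
echo '[{"tx":-0.004, "aperture":0.05}, {"tx":-0.004, "aperture":0.05}, {"tx":-0.004, "aperture":0.05}, {"tx":-0.003, "aperture":0.05}, {"tx":-0.003, "aperture":0.05}, {"aperture":0.05}]' | python3 -m creep
echo '[{"tx":-0.0028, "ty":-0.0005, "turn":-0.8, "aperture":0.05}, {"tx":-0.0028, "ty":-0.0005, "turn":-0.8, "aperture":0.05}, {"tx":-0.0028, "ty":-0.0005, "turn":-0.8, "aperture":0.05}, {"tx":-0.0028, "ty":-0.0005, "turn":-0.8, "aperture":0.05}, {"aperture":0.05}]' | python3 -m creep
python3 - <<'E'
from rig import *
from h import *
o=observe();print(lane(np.array(o['position'])))
report(get_image('wrist'),True);report(get_image('top'))
E
```

```text
time_s: 3.05
position: [0.4662, -0.0447, 0.0637]
tool_rot: [[-0.985, 0.175, -0.001], [0.175, 0.985, 0.0], [0.001, 0.0, -1.0]]
ft_force: [-4.1, 1.4, 2.5]
grip_width: 0.0497
gripper_force: 1.8
time_s: 3.55
position: [0.4771, -0.0486, 0.0636]
tool_rot: [[-0.993, 0.12, -0.001], [0.12, 0.993, 0.0], [0.001, -0.0, -1.0]]
ft_force: [-3.7, -0.7, 2.0]
grip_width: 0.0501
gripper_force: 1.9
[-94.71978951  80.35427562]
rail 1 2631 [59.2 66.7 72.2] tilt -0.27
rail -1 334 [-69.7 -60.7 -57.5] tilt 0.01
stop [175.6 178.6 188.6]
case [-97.9  58.5] [23.7 58.2] 84.39 z 0.0645 4486
rail 1 102 [58.1 63.8 70.9] tilt -0.59
rail -1 141 [-73.1 -65.2 -58.3] tilt 0.09
stop [178.8 185.5 190.8]
case [ 69.6 -92.1] [27.  11.4] 34.99 z 0.0634 18
```

```bash
echo '[{"tx":-0.0027, "ty":-0.0005, "turn":-0.8, "aperture":0.05}, {"tx":-0.0027, "ty":-0.0005, "turn":-0.8, "aperture":0.05}, {"tx":-0.0027, "ty":-0.0005, "turn":-0.8, "aperture":0.05}, {"tx":-0.0027, "ty":-0.0005, "turn":-0.8, "aperture":0.05}, {"tx":-0.0027, "ty":-0.0005, "turn":-0.8, "aperture":0.05}, {"tx":-0.0027, "ty":-0.0005, "turn":-0.8, "aperture":0.05}, {"tx":-0.0027, "ty":-0.0005, "turn":-0.8, "aperture":0.05}, {"tx":-0.0027, "ty":-0.0005, "turn":-0.8, "aperture":0.05}, {"aperture":0.05}]' | python3 -m creep
python3 - <<'E'
from rig import *
from h import *
o=observe();print(lane(np.array(o['position'])),np.degrees(np.arctan2(o['tool_rot'][1][1],o['tool_rot'][0][1])))
E
echo '[{"tx":0.01, "aperture":0.05}, {"tx":0.02, "aperture":0.05}, {"tx":0.02, "aperture":0.05}, {"tx":0.02, "tz":-0.01, "aperture":0.05}, {"tx":0.02, "tz":-0.04, "aperture":0.05}, {"tz":-0.045, "aperture":0.05}, {"tz":-0.045, "aperture":0.05}, {"aperture":0.05}]' | python3 -m creep
python3 - <<'E'
from rig import *
from h import *
report(get_image('wrist'),True);report(get_image('top'));s=get_image('scene');report(s);o=observe();print(o['position'])
E
```

```text
time_s: 4.55
position: [0.4987, -0.0542, 0.0634]
tool_rot: [[-1.0, 0.008, 0.0], [0.008, 1.0, -0.0], [-0.0, -0.0, -1.0]]
ft_force: [-2.5, -0.4, 2.2]
grip_width: 0.05
gripper_force: 1.5
[-100.17236634   58.74747409] 89.51625417538149
time_s: 5.35
position: [0.4102, -0.0541, 0.2082]
tool_rot: [[-1.0, 0.009, 0.011], [0.009, 1.0, -0.005], [-0.011, -0.004, -1.0]]
ft_force: [0.2, -0.0, -0.3]
grip_width: 0.0499
gripper_force: 0.0
rail 1 1151 [59.5 66.6 72.4] tilt -0.33
rail -1 152 [-70.7 -62.7 -57.2] tilt 2.87
stop [176.6 181.5 190. ]
case [-103.2   20.8] [ 56.2 120. ] 89.94 z 0.0646 4585
rail 1 145 [58.3 64.8 71.1] tilt -0.2
rail -1 133 [-72.7 -64.6 -58.5] tilt 0.44
stop [179.  184.1 190.9]
case [-103.1  -18.7] [ 64.6 118.7] 89.3 z 0.0638 338
rail 1 180 [57.4 64.3 72.3] tilt -0.92
rail -1 177 [-72.5 -64.8 -57.9] tilt -0.72
stop [181.2 188.2 194.7]
case [-100.7   -1.3] [122.9  98.9] 0.95 z 0.0643 900
[ 0.40808944 -0.05316319  0.20286324]
```

```bash
echo '[{"tx":-0.0377, "ty":-0.0241, "aperture":0.05}, {"tx":-0.0377, "ty":-0.0241, "aperture":0.05}, {"tx":-0.0377, "ty":-0.0241, "aperture":0.05}, {"tx":-0.0377, "ty":-0.0241, "aperture":0.05}, {"turn":8.2, "aperture":0.05}, {"turn":8.2, "aperture":0.05}, {"turn":8.2, "aperture":0.05}, {"turn":8.2, "aperture":0.05}, {"turn":8.2, "aperture":0.05}]' | python3 -m creep
echo '[{"turn":8.2, "aperture":0.05}, {"turn":8.2, "aperture":0.05}, {"turn":8.2, "aperture":0.05}, {"turn":8.2, "aperture":0.05}, {"turn":8.2, "aperture":0.05}, {"turn":8.0, "aperture":0.05}, {"aperture":0.05}, {"aperture":0.05}]' | python3 -m creep
python3 - <<'E'
from rig import *
from h import *
o=observe();print(lane(np.array(o['position'])),o['q'])
report(get_image('top'));im=get_image('wrist');report(im,True);cv2.imwrite('pics/w2.png',im['pixels'][...,::-1])
E
```

```text
time_s: 6.4
position: [0.5581, -0.1509, 0.2011]
tool_rot: [[-0.745, 0.667, -0.003], [0.667, 0.745, 0.002], [0.003, -0.001, -1.0]]
ft_force: [0.4, -0.7, -0.4]
grip_width: 0.05
gripper_force: 0.0
time_s: 7.2
position: [0.5583, -0.1509, 0.2021]
tool_rot: [[0.005, 1.0, -0.002], [1.0, -0.005, 0.001], [0.001, -0.002, -1.0]]
ft_force: [0.4, -0.2, 0.4]
grip_width: 0.0502
gripper_force: 0.0
[-196.42101112   -1.6409216 ] [-2.68503920e+01  2.69845471e+01  7.45681325e+01  1.52849640e-03
  7.85686677e+01 -2.65676914e+01]
rail 1 53 [56.9 64.1 71.6] tilt -1.82
rail -1 148 [-72.7 -65.2 -58.1] tilt -0.07
stop [179.4 184.1 190.8]
case [-69.  -1.] [95.1 50.9] 89.29 z 0.0635 269
case [-102.6   -0.3] [ 97.3 121.1] 89.86 z 0.0647 14776
```

View pics/w2.png

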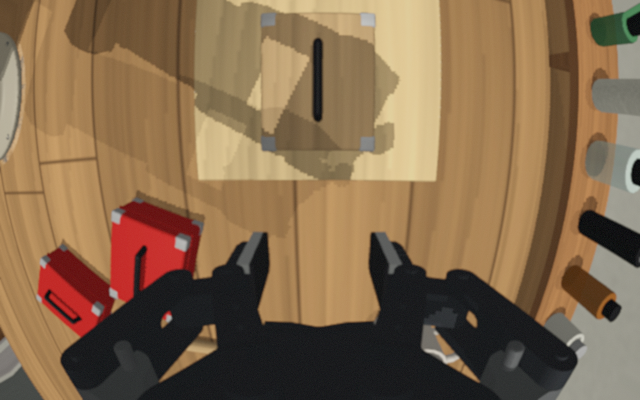

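Wrist view: the case is square, with its top at (262,15)–(374,150), centred ahead of the fingers, which are behind its back edge. Now I descend and push along the lane.

```bash
echo '[{"ty":-0.001, "tz":0.035, "turn":0.2, "aperture":0.05}, {"tz":0.035, "aperture":0.05}, {"tz":0.035, "aperture":0.05}, {"tz":0.033, "aperture":0.05}, {"aperture":0.05}, {"tx":0.005, "aperture":0.05}, {"tx":0.005, "aperture":0.05}, {"tx":0.005, "aperture":0.05}, {"tx":0.003, "aperture":0.05}]' | python3 -m creep
echo '[{"tx":0.003, "aperture":0.05}, {"tx":0.004, "aperture":0.05}, {"tx":0.005, "aperture":0.05}, {"tx":0.006, "aperture":0.05}, {"tx":0.006, "aperture":0.05}, {"tx":0.006, "aperture":0.05}, {"tx":0.006, "aperture":0.05}, {"tx":0.004, "aperture":0.05}, {"aperture":0.05}]' | python3 -m creep
python3 - <<'E'
from rig import *
from h import *
o=observe();print(lane(np.array(o['position'])))
report(get_image('wrist'),True);report(get_image('scene'))
E
```

```text
time_s: 8.2
position: [0.5582, -0.1325, 0.0665]
tool_rot: [[0.011, 1.0, 0.002], [1.0, -0.011, -0.001], [-0.001, 0.002, -1.0]]
ft_force: [0.4, 0.3, 0.7]
grip_width: 0.0503
gripper_force: 0.0
time_s: 9.1
position: [0.5585, -0.0926, 0.0656]
tool_rot: [[0.012, 1.0, 0.001], [1.0, -0.012, -0.0], [-0.0, 0.001, -1.0]]
ft_force: [0.6, -1.1, 1.4]
grip_width: 0.0497
gripper_force: 0.8
[-138.13539995   -1.40761733]
case [-75.1  -1.1] [ 96.7 107.1] 89.53 z 0.0647 50413
rail 1 186 [57.5 65.  72.7] tilt -0.45
rail -1 186 [-71.9 -64.4 -57.5] tilt -0.73
stop [180.7 188.  194.5]
case [-65.1  -0.7] [124.3  98.8] 0.24 z 0.0644 883
```

```bash
echo '[{"tx":0.004, "aperture":0.05}, {"tx":0.006, "ty":-0.0003, "aperture":0.05}, {"tx":0.007, "ty":-0.0003, "aperture":0.05}, {"tx":0.007, "ty":-0.0003, "aperture":0.05}, {"tx":0.007, "aperture":0.05}, {"tx":0.007, "aperture":0.05}, {"tx":0.007, "aperture":0.05}, {"tx":0.007, "aperture":0.05}, {"tx":0.006, "aperture":0.05}, {"tx":0.002, "aperture":0.05}]' | python3 -m creep
echo '[{"aperture":0.05}]' | python3 -m creep
python3 - <<'E'
from rig import *
from h import *
o=observe();print(lane(np.array(o['position'])))
report(get_image('wrist'),True);s=get_image('scene');report(s);report(get_image('top'))
cv2.imwrite('pics/s3.png',cv2.resize(s['pixels'][165:307,230:405,::-1],None,fx=4.2,fy=4.2,interpolation=cv2.INTER_CUBIC))
E
```

```text
time_s: 10.2
position: [0.558, -0.0323, 0.0653]
tool_rot: [[0.011, 1.0, -0.0], [1.0, -0.011, 0.0], [0.0, -0.0, -1.0]]
ft_force: [-0.0, -2.1, -0.5]
grip_width: 0.0501
gripper_force: 1.1
time_s: 10.3
position: [0.5581, -0.0325, 0.0654]
tool_rot: [[0.012, 1.0, -0.0], [1.0, -0.012, 0.0], [0.0, -0.0, -1.0]]
ft_force: [0.3, -0.4, 0.7]
grip_width: 0.0501
gripper_force: 0.0
[-78.0008341   -0.50423693]
rail 1 1428 [60.4 65.6 71.2] tilt 0.08
rail -1 1232 [-70.9 -66.  -61.4] tilt -0.66
case [-15.3  -0.7] [ 97.2 106.1] 89.57 z 0.0647 50230
rail 1 144 [56.7 65.9 72.1] tilt -2.3
rail -1 181 [-72.4 -64.7 -57.3] tilt -0.75
stop [181.1 188.2 194.6]
case [-4.5 -0.3] [ 98.4 123.3] 88.93 z 0.0643 946
rail -1 129 [-73.  -66.  -58.9] tilt 0.51
stop [179.  183.8 191.1]
case [42.4 -1.9] [94.7 30.2] 81.35 z 0.0639 158
```

View pics/s3.png

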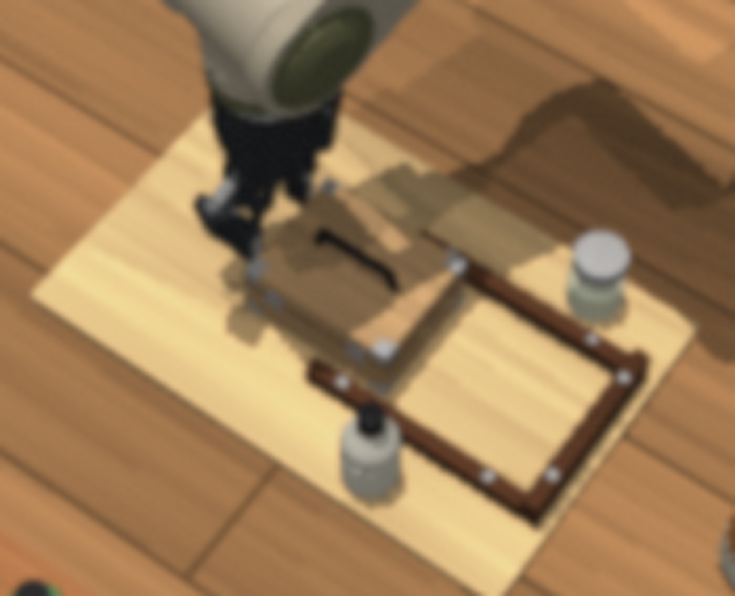

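The scene crop shows the case entering the lane between the rails with clearance on both sides; its front corners are at (457,265) and (383,350). I continue.

```bash
echo '[{"tx":0.004, "aperture":0.05}, {"tx":0.006, "aperture":0.05}, {"tx":0.007, "aperture":0.05}, {"tx":0.007, "aperture":0.05}, {"tx":0.007, "aperture":0.05}, {"tx":0.007, "aperture":0.05}, {"tx":0.007, "aperture":0.05}, {"tx":0.006, "aperture":0.05}, {"tx":0.004, "aperture":0.05}, {"aperture":0.05}]' | python3 -m creep
python3 - <<'E'
from rig import *
from h import *
o=observe();print(lane(np.array(o['position'])))
report(get_image('wrist'),True);report(get_image('scene'))
E
```

```text
time_s: 11.45
position: [0.5586, 0.0228, 0.0653]
tool_rot: [[0.012, 1.0, -0.0], [1.0, -0.012, 0.001], [0.001, -0.0, -1.0]]
ft_force: [-0.1, -0.0, -0.1]
grip_width: 0.0502
gripper_force: 0.0
[-22.68195087  -0.61800739]
rail 1 3299 [60.4 65.6 71.1] tilt -0.16
rail -1 2912 [-70.9 -66.  -61.4] tilt -0.37
case [40.3 -0.6] [ 97.  106.6] 89.91 z 0.0647 50450
rail 1 108 [57.5 67.6 73.2] tilt -3.38
rail -1 178 [-71.8 -64.5 -57.8] tilt -0.7
stop [181.4 187.9 194.5]
case [49.3 -1. ] [125.3  99.5] 0.04 z 0.0644 996
```

```bash
echo '[{"tx":0.004, "aperture":0.05}, {"tx":0.007, "aperture":0.05}, {"tx":0.007, "aperture":0.05}, {"tx":0.007, "aperture":0.05}, {"tx":0.007, "aperture":0.05}, {"tx":0.007, "aperture":0.05}, {"tx":0.007, "aperture":0.05}, {"tx":0.007, "aperture":0.05}, {"tx":0.005, "aperture":0.05}, {"tx":0.002, "aperture":0.05}]' | python3 -m creep
echo '[{"tx":0.002, "aperture":0.05}, {"tx":0.002, "aperture":0.05}]' | python3 -m creep
echo '[{"tx":0.002, "aperture":0.05}, {"tx":0.002, "aperture":0.05}]' | python3 -m creep
```

```text
time_s: 12.55
position: [0.5595, 0.0825, 0.0653]
tool_rot: [[0.012, 1.0, -0.0], [1.0, -0.012, -0.0], [-0.0, -0.0, -1.0]]
ft_force: [-0.8, -2.4, -0.7]
grip_width: 0.0499
gripper_force: 1.2
time_s: 12.75
position: [0.5596, 0.0859, 0.0653]
tool_rot: [[0.012, 1.0, 0.0], [1.0, -0.012, -0.0], [-0.0, 0.0, -1.0]]
ft_force: [-0.0, -1.7, -0.5]
grip_width: 0.0501
gripper_force: 1.2
time_s: 12.95
position: [0.5596, 0.09, 0.0653]
tool_rot: [[0.012, 1.0, 0.0], [1.0, -0.012, -0.0], [-0.0, 0.0, -1.0]]
ft_force: [-0.3, -2.0, -0.9]
grip_width: 0.0501
gripper_force: 1.2
```

```bash
for i in 1; do :; done
echo '[{"tx":0.0015, "aperture":0.05}, {"tx":0.001, "aperture":0.05}]' | python3 -m creep | sed -n '2p;4p'
echo '[{"tx":0.001, "aperture":0.05}, {"aperture":0.05}]' | python3 -m creep | sed -n '2p;4p'
echo '[{"tx":0.001, "aperture":0.05}, {"aperture":0.05}]' | python3 -m creep | sed -n '2p;4p'
```

```text
position: [0.5597, 0.0925, 0.0653]
ft_force: [0.4, -6.7, 0.5]
position: [0.5598, 0.0925, 0.0654]
ft_force: [-0.6, -8.4, -0.2]
position: [0.5598, 0.0926, 0.0655]
ft_force: [0.1, -13.1, -0.4]
```

```bash
echo '[{"tx":0.002, "aperture":0.05}, {"aperture":0.05}, {"aperture":0.05}]' | python3 -m creep | sed -n '2p;4p'
echo '[{"tx":-0.004, "aperture":0.05}, {"tx":-0.01, "aperture":0.05}, {"tx":-0.02, "aperture":0.05}, {"tx":-0.03, "tz":-0.01, "aperture":0.05}, {"tx":-0.02, "tz":-0.04, "aperture":0.05}, {"tx":-0.03, "tz":-0.04, "aperture":0.05}, {"tx":-0.04, "tz":-0.02, "aperture":0.05}, {"aperture":0.05}, {"aperture":0.05}]' | python3 -m creep
python3 - <<'E'
from rig import *
from h import *
im=get_image('wrist');report(im,True);s=get_image('scene');report(s);report(get_image('top'))
cv2.imwrite('pics/s4.png',np.hstack([cv2.resize(s['pixels'][175:307,260:405,::-1],(435,396)),cv2.resize(im['pixels'][:250,140:500,::-1],(360,250+146))]))
E
```

```text
position: [0.5598, 0.0927, 0.0656]
ft_force: [-2.2, -24.6, 2.4]
time_s: 14.75
position: [0.5577, -0.0579, 0.1754]
tool_rot: [[0.014, 1.0, 0.001], [1.0, -0.014, 0.001], [0.001, 0.001, -1.0]]
ft_force: [0.1, -0.2, -0.2]
grip_width: 0.0501
gripper_force: 0.0
rail 1 970 [58.  64.3 71.2] tilt -0.03
rail -1 950 [-71.1 -64.1 -57.9] tilt -0.52
case [  58.6 -101.4] [1.4 6.6] 6.07 z 0.062 17
rail 1 99 [59.1 68.5 72.7] tilt 2.43
rail -1 180 [-71.6 -64.5 -57.8] tilt -0.52
stop [179.9 187.3 194.4]
case [120.1  -0.7] [ 99.1 119.4] 89.91 z 0.0644 1022
rail 1 106 [59.  64.2 70.6] tilt -0.63
rail -1 128 [-72.9 -66.2 -59.8] tilt -0.49
stop [178.9 186.3 190.7]
case [117.6  -1.8] [ 97.3 120.4] 89.92 z 0.0637 783
```

View pics/s4.png

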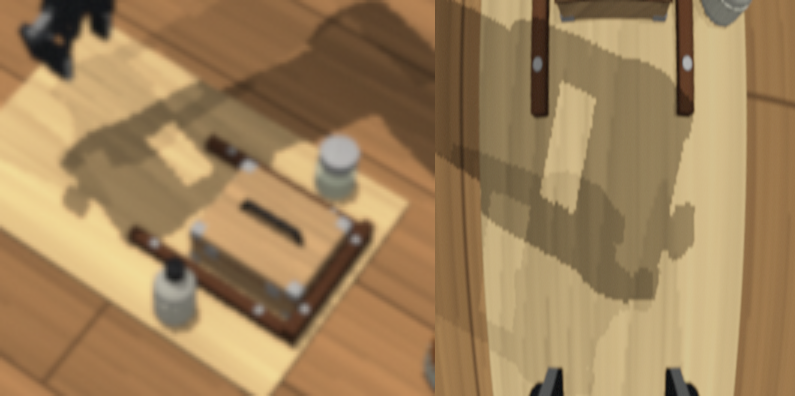

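The case is home against the stop, square and centred (lane x≈118, y≈−1, yaw ≈0). There is a gap to both rails, and the robot is clear.

```bash
python3 -c "
from rig import *
print(close_job())"
```

```text
the job is handed in; nothing more can be done
None
```

The wooden case is fully home and square against the end stop, with about 9 mm or more clear of each rail and no sign of rail contact; the robot is clear of it, and the job was handed in at about 15 s.

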